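Set out the distillation receivers in order of size

ROBOT

A 7-joint arm with a two-finger parallel gripper is mounted at the origin on a cart in front of the work surface, level with it; the furniture and walls round the work are solid. World frame = base frame: x ahead of the robot, y to its left, z up, the work surface at z = 0. Lengths are in m, angles in rad, forces in N, time in s.
With the tool pointing down it reaches from about 0.4 to 0.9 m from the base axis. Payload 5.6 kg.
Tool frame: the origin (TCP) lies midway between the tips of the shut fingers; the grasp point (between the pads) lies 19 mm behind it (r.hold_point_z is the distance from the TCP to the grasp point, in m); z points along the fingers, y is the line along which they close (so a half turn about z gives the same grasp; the last joint's range is limited). The gripper opens to 92 mm and grips with 3 to 60 N. Pads are 20 mm wide; open, the fingers measure 128 mm over their backs; the gripper's body (75 mm by 189 mm) begins 69 mm behind the grasp point.
Start: joints at [-1.334, 0.468, -0.012, 1.603, 0.006, 1.071, -0.056], TCP at [0.18, 0.625, 0.215] pointing down, gripper open.
Joint ranges: [-2.53, 2.53], [-0.31, 2.02], [-1.57, 1.55], [0.28, 2.44], [-1.29, 4.43], [0.15, 1.84], [-2.92, 2.92]. Speed limits (rad/s): [2.57, 2.57, 3.14, 3.14, 3.14, 3.14, 3.14].

INTERFACE

Orientations are given as a unit quaternion [w, x, y, z].
In Python, from bench import r gives the robot as it stands.
- The arm moves only by the shell command python3 -m jog 'ROWS' [OPENING] [FORCE]. ROWS is JSON, a list of rows, each an object with "slide": the shift along the tool's x, y, z in units of 40 mm (1.0 is 40 mm), a list of three; "rotation": the turn, a rotation vector about the tool's x, y, z in rad, a list of three. In form: [{"slide": [dx, dy, dz], "rotation": [wx, wy, wz]}, ...]. A call has 1 to 5 rows; each row shifts and turns the commanded pose from where the row before left it, along the tool's axes as they then stand; what a row does not reach is not made up. A row lasts 1/8 s, in which the tool goes at most 62.5 mm and 10.7 degrees, less where a joint would pass 70% of its speed; a pose out of reach is approached as far as the arm can. A call is refused whole if a number of a shift passes 1 or a number of a turn 0.188, either way. A call with a gripper value outside its range is refused whole. OPENING is the finger opening in mm, from 0 to 91.9, set as the call begins (- or left out, the last holds). The fingers move at their own pace and stop on an object; FORCE is the grip in N (left out, the last holds). Time passes only in rows, so rows that do not move let the fingers close. It gives the time, the measured TCP pose, the force, the opening and the grip force at its end, in the units of the state.
- r.sense(): the state, without advancing time (a new reading comes with each control period).
- r.grab_frame(name): name is "side" or "top" or "wrist"; returns the picture (480x640x3 uint8, red, green, blue); there is no depth.
- r.camera_params(name): a dict with "intrinsics" (3x3 intrinsics, pixels), "dist" ([k1, k2, p1, p2, k3] as OpenCV has them; the pictures are not rectified), "origin" and "orientation" of the camera in the world. Camera axes: x right, y up, looking along -z (the intrinsics and any distortion apply to the point x, -y, -z); pixel columns grow to the right and rows downward; lengths in m; the calibration is good to about 2 mm. A picture is of the moment at which its call begins: read the wrist's pose just before it. camera_params takes no time and is no camera call; for the wrist camera it gives the pose at the moment of the call.
- r.job_done(): hands the job in; it is judged then, once.
The state is a dict: "time": time; "q": joint angles; "dq": joint speeds; "effort": joint torques, N m; "tcp_pos": TCP position; "orientation": TCP orientation; "ft_force": force on the tool from outside, world axes, zero at the start; "wrist_torque": the same for the moment, N m; "width": finger opening in m; "gripper_force": force on a finger pad.
Only numpy, scipy, OpenCV 4.12 (cv2) and the standard library are available. Lean on these libraries where they do the work, as an engineer would, in place of code of your own. Each camera call takes 0.05 s, during which the arm holds its last target. There are 200 camera calls.

TASK

Set out the receivers for the fractions: lift the four round-bottom flasks from the draining rack and stand them upright on the four cork rings, one to a ring, in order of size from the smallest at the grease-jar end of the row to the largest at the amber-bottle end. Set each flask down gently so that its bulb settles into its ring, without dropping it or tipping it over, and leave the jar and the bottle where they stand.

Things in the scene. Friction and masses are not known exactly. Their poses are not given: they have to be found in the camera images.
- flask_25: the smallest, 25 ml: clear round-bottom flask, about 35 g, bulb 42 mm across, upright neck 28 mm across, 31 mm bead at the mouth, heavy base; starts upright in any hole of a steel 2 x 2 draining rack. Origin: bulb centre, z up the neck; mouth 73 mm above it, plain neck (grasp from above) 20 to 66 mm above it. Seated on a ring, origin is 25 mm above the ring's underside
- flask_50: the second smallest, 50 ml: clear round-bottom flask, about 45 g, bulb 52 mm across, upright neck 28 mm across, 31 mm bead at the mouth, heavy base; starts upright in any hole of a steel 2 x 2 draining rack. Origin: bulb centre, z up the neck; mouth 78 mm above it, plain neck (grasp from above) 24 to 71 mm above it. Seated on a ring, origin is 32 mm above the ring's underside
- flask_100: the second largest, 100 ml: clear round-bottom flask, about 65 g, bulb 65 mm across, upright neck 28 mm across, 31 mm bead at the mouth, heavy base; starts upright in any hole of a steel 2 x 2 draining rack. Origin: bulb centre, z up the neck; mouth 84.5 mm above it, plain neck (grasp from above) 30 to 77.5 mm above it. Seated on a ring, origin is 41 mm above the ring's underside
- flask_250: the largest, 250 ml: clear round-bottom flask, about 110 g, bulb 86 mm across, upright neck 28 mm across, 31 mm bead at the mouth, heavy base; starts upright in any hole of a steel 2 x 2 draining rack. Origin: bulb centre, z up the neck; mouth 95 mm above it, plain neck (grasp from above) 41 to 88 mm above it. Seated on a ring, origin is 55 mm above the ring's underside
- ring_1: one of four alike cork rings, held to the mat, 82 mm outside, 22 mm high, with a central hole a bulb settles into, number 1 of the row counted from the left (+y) end; they lie about 100 mm apart in a row, left to right, on a dark 3 mm bench mat. Origin: centre of its underside; z up
- ring_2: one of four alike cork rings, held to the mat, 82 mm outside, 22 mm high, with a central hole a bulb settles into, number 2 of the row counted from the left (+y) end; they lie about 100 mm apart in a row, left to right, on a dark 3 mm bench mat. Origin: centre of its underside; z up
- ring_3: one of four alike cork rings, held to the mat, 82 mm outside, 22 mm high, with a central hole a bulb settles into, number 3 of the row counted from the left (+y) end; they lie about 100 mm apart in a row, left to right, on a dark 3 mm bench mat. Origin: centre of its underside; z up
- ring_4: one of four alike cork rings, held to the mat, 82 mm outside, 22 mm high, with a central hole a bulb settles into, number 4 of the row counted from the left (+y) end; they lie about 100 mm apart in a row, left to right, on a dark 3 mm bench mat. Origin: centre of its underside; z up
- grease_jar: squat white screw-cap grease jar, 48 mm across, 51 mm high, standing on the mat just beyond one end of the row of rings (either end): the end where the smallest flask belongs. Origin: centre of its underside
- amber_bottle: brown screw-cap bottle with a black cap, 46 mm across, 93 mm high, standing on the mat just beyond the other end of the row: the end where the largest flask belongs. Origin: centre of its underside
Not all that is in view belongs to the job. What is shaped like the flask_25 but pink is not meant.

How it is judged:
By the outcome, as a careful person would: the job done as asked, in the order asked, and still so for the second after the job is handed in, with the robot touching nothing.
It also fails if it takes over 102 s, if anything falls off the work surface, if the arm or the gripper's body presses on something with over 40 N, if the wrist force passes 120 N, or if a joint passes its speed limit or range.

## Working session

There is one attempt and no reset: what is moved stays moved. The work goes in short steps, Python scripts to look and compute and a shell command to move; the robot and the scene stay as the last step left them, time stands still between calls to the robot, and variables do not carry over. Pictures are saved under pics/ and viewed, at most 14 in all, crops included, and the job is handed in when it is done.

```bash
mkdir -p pics; python3 - <<'E'
from bench import r
import cv2
s=r.sense();print({k:s[k] for k in('time','tcp_pos','orientation','width','ft_force')})
for n in('top','side'):
    cv2.imwrite(f'pics/{n}0.png',r.grab_frame(n)[:,:,::-1]);p=r.camera_params(n);print(n,p)
E
```

```text
{'time': 0.0, 'tcp_pos': array([0.17942391, 0.62415772, 0.2136503 ]), 'orientation': array([-5.69773918e-05,  1.39472344e-01,  9.90225600e-01, -8.50317668e-04]), 'width': 0.0920129123134924, 'ft_force': array([0.31788565, 1.38771373, 0.49600739])}
top {'intrinsics': array([[510.20687213,   0.        , 321.05645174],
       [  0.        , 510.20687213, 244.29717184],
       [  0.        ,   0.        ,   1.        ]]), 'dist': array([0.04048399, 0.        , 0.        , 0.        , 0.        ]), 'origin': array([0.45045415, 0.0090292 , 1.22416923]), 'orientation': array([-0.70296321, -0.03984368,  0.03910422,  0.70903178])}
side {'intrinsics': array([[599.54123543,   0.        , 321.53776687],
       [  0.        , 599.54123543, 253.22482431],
       [  0.        ,   0.        ,   1.        ]]), 'dist': array([-0.2033654,  0.       ,  0.       ,  0.       ,  0.       ]), 'origin': array([ 0.19104426, -1.11879189,  0.70595034]), 'orientation': array([ 0.85038623,  0.50203511, -0.08710614, -0.13121177])}
```

View pics/top0.png

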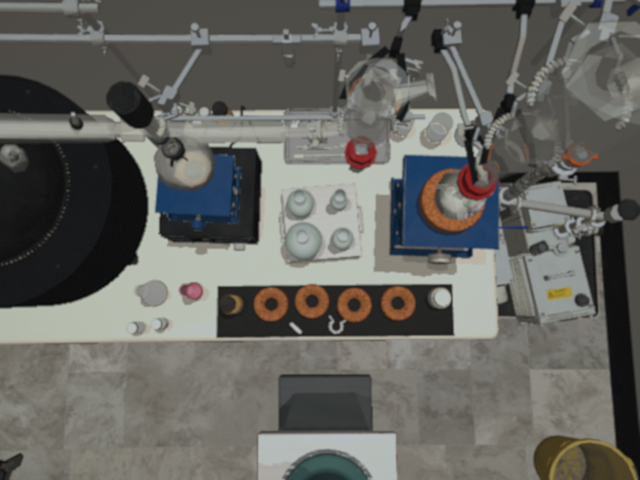

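View pics/side0.png

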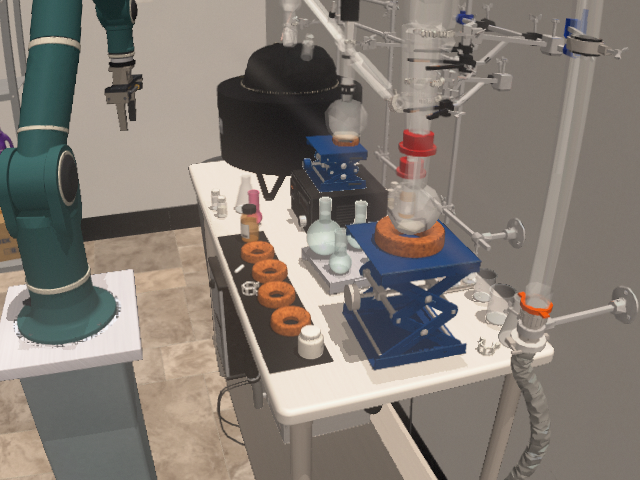

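```bash
cat > h.py <<'E'
import numpy as np,cv2
from scipy.spatial.transform import Rotation as R
from bench import r
def Rq(q): return R.from_quat(np.r_[q[1:],q[0]])
def proj(p,P):
    X=Rq(p['orientation']).inv().apply(np.atleast_2d(P)-p['origin'])*[1,-1,-1]
    return cv2.projectPoints(X,np.zeros(3),np.zeros(3),p['intrinsics'],p['dist'])[0][:,0]
def ray(p,uv,z):
    u=cv2.undistortPoints(np.array([[uv]],float),p['intrinsics'],p['dist'])[0,0]
    d=Rq(p['orientation']).apply([u[0],-u[1],-1]);return p['origin']+d*(z-p['origin'][2])/d[2]
E
python3 - <<'E'
from h import *
t=r.camera_params('top');s=r.camera_params('side')
tcp=r.sense()['tcp_pos']
print(proj(t,tcp),proj(s,tcp),proj(t,[0,0,0]),proj(s,[0,0,0]))
for n,uv in dict(r1=(271,304),r2=(312,301),r3=(354,304),r4=(398,303)).items(): print(n,ray(t,uv,.025))
print('jar',ray(t,(440,297),.05),'bot',ray(t,(232,302),.09))
for uv in [(299,198),(341,196),(303,238),(344,236)]: print(uv,ray(t,uv,.12))
for f,n,c in (('top','t',(130,170,420,330)),('side','s',(220,170,420,370))):
    im=cv2.imread(f'pics/{f}0.png')[c[1]:c[3],c[0]:c[2]]
    if n=='t': im=im[:,80:330]
    cv2.imwrite(f'pics/{n}c.png',cv2.resize(im,None,fx=3,fy=3,interpolation=cv2.INTER_CUBIC))
im=cv2.imread('pics/top0.png')[170:345,205:465]
cv2.imwrite('pics/tc.png',cv2.resize(im,None,fx=3,fy=3,interpolation=cv2.INTER_CUBIC))
E
```

```text
[[ -6.23013003 451.64150472]] [[128.20546749 125.16544313]] [[327.56426154 502.36770956]] [[ 66.21433026 313.91980126]]
r1 [0.44585462 0.12766288 0.025     ]
r2 [0.45193911 0.03198957 0.025     ]
r3 [ 0.4441779  -0.06593672  0.025     ]
r4 [ 0.4457223  -0.16847307  0.025     ]
jar [ 0.4587658  -0.26075824  0.05      ] bot [0.45132146 0.2071853  0.09      ]
(299, 198) [0.67719786 0.05729344 0.12      ]
(341, 196) [ 0.68085415 -0.03512776  0.12      ]
(303, 238) [0.58847738 0.0489145  0.12      ]
(344, 236) [ 0.59209487 -0.04054436  0.12      ]
```

View pics/tc.png

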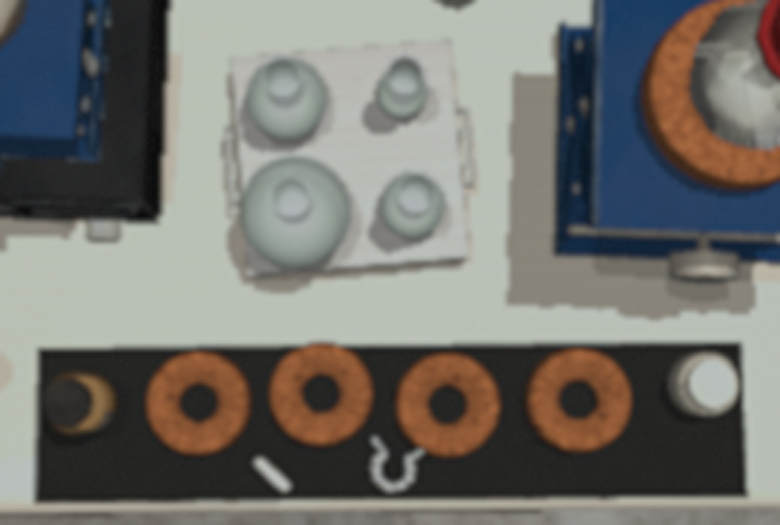

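View pics/sc.png

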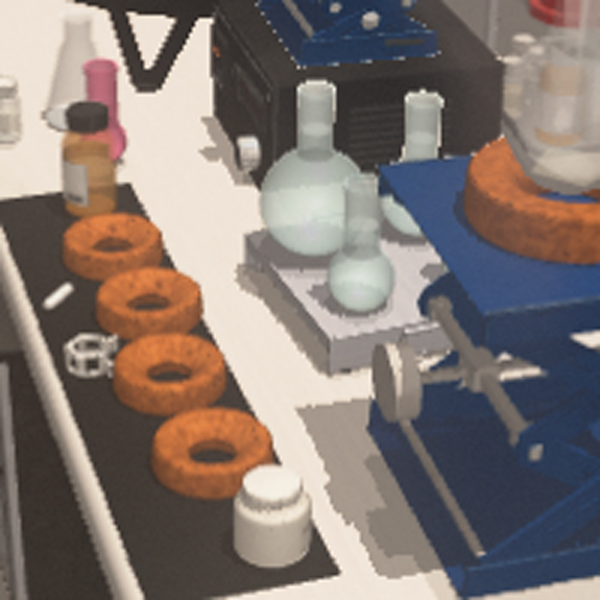

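```bash
cat >> h.py <<'E'
def tri(obs):
    A=[];b=[]
    for p,uv in obs:
        d=ray(p,uv,0)-p['origin'];d/=np.linalg.norm(d);M=np.eye(3)-np.outer(d,d);A.append(M);b.append(M@p['origin'])
    A=np.vstack(A);b=np.hstack(b);x=np.linalg.lstsq(A,b,rcond=None)[0];return x,np.linalg.norm(A@x-b)
E
python3 - <<'E'
from h import *
np.set_printoptions(precision=4,suppress=True)
t=r.camera_params('top');s=r.camera_params('side')
M=dict(f250=((302.7,236.7),(326,199)),f100=((299.3,197.3),(361.3,202.3)),f50=((342.7,234.3),(340.3,230)))
for n,(a,b) in M.items(): print(n,tri([(t,a),(s,b)]))
print('jack edge',tri([(t,(392,178)),(s,(346,226))]), 'jack front-left corner',tri([(t,(402,245)),(s,(385,340))]))
im=cv2.imread('pics/top0.png')[280:325,205:465]
h=cv2.cvtColor(im,cv2.COLOR_BGR2HSV);m=((h[...,0]<14)&(h[...,1]>110)&(h[...,2]>90)).astype(np.uint8)
for c in sorted(cv2.findContours(m,cv2.RETR_EXTERNAL,cv2.CHAIN_APPROX_NONE)[0],key=lambda c:c[:,0,0].min()):
    if len(c)<40: continue
    (x,y),rad=cv2.minEnclosingCircle(c);mm=cv2.moments(c);u=(mm['m10']/mm['m00']+205,mm['m01']/mm['m00']+280);print(u,rad,ray(t,u,.022)[:2])
E
```

```text
f250 (array([0.5883, 0.0469, 0.1688]), np.float64(0.004680381792051242))
f100 (array([0.6768, 0.0544, 0.1466]), np.float64(0.00518402472434779))
f50 (array([ 0.5955, -0.0376,  0.131 ]), np.float64(0.0016539908510011748))
jack edge (array([ 0.6406, -0.1216,  0.1917]), np.float64(0.08756677529776237)) jack front-left corner (array([ 0.6151, -0.203 , -0.0513]), np.float64(0.037409289412062244))
(270.41007886131945, 303.7845739565301) 17.174884796142578 [0.4464 0.1293]
(311.5435294117647, 300.8850980392157) 17.046377182006836 [0.4522 0.0331]
(354.0208092485549, 304.3658959537572) 17.152942657470703 [ 0.4433 -0.0662]
(397.88901801278325, 302.70869649428624) 17.20416259765625 [ 0.4464 -0.1687]
```

```bash
python3 -m jog '[{"slide":[0,0,-0.5],"rotation":[0,0,-0.14]},{"slide":[0,0,-0.5],"rotation":[0,0,-0.14]},{"slide":[-0.5,-0.95,-0.1],"rotation":[0,0,0]},{"slide":[-0.5,-0.95,-0.1],"rotation":[0,0,0]},{"slide":[-0.5,-0.95,-0.1],"rotation":[0,0,0]}]' 60
python3 -m jog '[{"slide":[-0.5,-0.95,-0.1],"rotation":[0,0,0]},{"slide":[-0.5,-0.95,-0.1],"rotation":[0,0,0]},{"slide":[-0.5,-0.95,-0.1],"rotation":[0,0,0]},{"slide":[-0.5,-0.95,-0.1],"rotation":[0,0,0]},{"slide":[-0.5,-0.95,-0.1],"rotation":[0,0,0]}]' 60
python3 -c "
from bench import r;s=r.sense();print(s['q'],r.camera_params('wrist'),s['ft_force'])"
```

```text
time: 0.72
tcp_pos: [0.2401, 0.5092, 0.2663]
orientation: [-0.0, -0.0, 1.0, -0.0]
ft_force: [0.4, -0.0, -0.1]
width: 0.0599
gripper_force: 0.0
time: 1.35
tcp_pos: [0.34, 0.3192, 0.2865]
orientation: [-0.0, -0.0, 1.0, -0.0]
ft_force: [-0.4, 0.5, -0.4]
width: 0.0596
gripper_force: 0.0
[-0.89930643  0.07576083  0.0779253   1.95288432 -0.00652727  1.11345378
  0.75221724] {'intrinsics': array([[405.88134863,   0.        , 322.85809203],
       [  0.        , 405.88134863, 241.85608764],
       [  0.        ,   0.        ,   1.        ]]), 'dist': array([-0.03807655,  0.        ,  0.        ,  0.        ,  0.        ]), 'origin': array([0.27271952, 0.31898831, 0.45625064]), 'orientation': array([ 0.70185948, -0.08601573, -0.08588159,  0.70186816])} [-0.44625017  0.47604491 -0.42059697]
```

```bash
python3 -m jog '[{"slide":[-0.5,-1,0],"rotation":[0,0,0]},{"slide":[-0.5,-1,0],"rotation":[0,0,0]},{"slide":[-0.5,-1,0],"rotation":[0,0,0]},{"slide":[-0.5,-1,0],"rotation":[0,0,0]},{"slide":[-0.5,-1,0],"rotation":[0,0,0]}]' 60
python3 -m jog '[{"slide":[-0.5,-1,0],"rotation":[0,0,0]},{"slide":[-0.5,-1,0],"rotation":[0,0,0]},{"slide":[-0.5,-1,0],"rotation":[0,0,0]},{"slide":[0,0,0],"rotation":[0,0,0]}]' 60
python3 - <<'E'
from h import *
import pickle
p=r.camera_params('wrist');im=r.grab_frame('wrist')[:,:,::-1];pickle.dump(p,open('w1.pkl','wb'));cv2.imwrite('pics/w1.png',im);print(p['origin'],r.sense()['q'])
E
```

```text
time: 1.98
tcp_pos: [0.4399, 0.1193, 0.2865]
orientation: [-0.0, -0.0, 1.0, 0.0]
ft_force: [0.5, 0.2, -0.1]
width: 0.0602
gripper_force: 0.0
time: 2.48
tcp_pos: [0.5002, -0.0026, 0.2864]
orientation: [-0.0, 0.003, 1.0, -0.001]
ft_force: [0.2, 1.5, -0.5]
width: 0.06
gripper_force: 0.0
[ 0.43291063 -0.00224258  0.45609268] [-0.46126358  0.13283239  0.43844708  1.90281676 -0.06220294  1.12009384
  1.56892159]
```

View pics/w1.png

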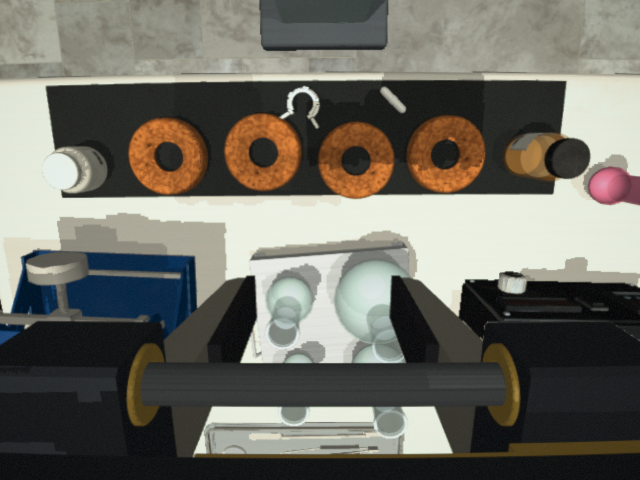

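```bash
python3 - <<'E'
from h import *
import pickle
np.set_printoptions(precision=4,suppress=True)
p=pickle.load(open('w1.pkl','rb'));im=cv2.imread('pics/w1.png')[100:205]
h=cv2.cvtColor(im,cv2.COLOR_BGR2HSV);m=((h[...,0]<14)&(h[...,1]>110)&(h[...,2]>90)).astype(np.uint8);m[:,:120]=0;m[:,490:]=0
for c in cv2.findContours(m,cv2.RETR_EXTERNAL,cv2.CHAIN_APPROX_NONE)[0]:
    if len(c)<60: continue
    c=cv2.convexHull(c); e=cv2.fitEllipse(c);u=(e[0][0],e[0][1]+100);print(u,e[1],ray(p,u,.022)[:2])
t=r.camera_params('top');s=r.camera_params('side')
M=dict(f250=((302.7,236.7),(388,346),(326,199)),f100=((299.3,197.3),(390,422),(361.3,202.3)),f50=((342.7,234.3),(283,332),(340.3,230)),f25=((339.7,195),(295,412)))
for n,v in M.items(): print(n,tri([(c,a) for c,a in zip((t,p,s),v)]), [ray(c,v[i],dict(f250=.169,f100=.147,f50=.131,f25=.119)[n])[:2] for i,c in enumerate((t,p))])
im=cv2.imread('pics/w1.png')[240:450,230:430];cv2.imwrite('pics/w1c.png',cv2.resize(im,None,fx=2.8,fy=2.8,interpolation=cv2.INTER_CUBIC))
E
```

```text
(356.066650390625, 160.17017364501953) (74.7008056640625, 76.21528625488281) [0.4526 0.0319]
(165.43373107910156, 155.80954360961914) (72.70257568359375, 78.6513900756836) [ 0.4464 -0.169 ]
(446.8137512207031, 154.2702293395996) (73.35283660888672, 79.72157287597656) [0.4468 0.1273]
(261.9742431640625, 151.65098571777344) (75.51913452148438, 77.47958374023438) [ 0.4432 -0.0667]
f250 (array([0.5884, 0.0471, 0.1688]), np.float64(0.004695807427852685)) [array([0.5851, 0.0478]), array([0.5885, 0.0473])]
f100 (array([0.6768, 0.0551, 0.146 ]), np.float64(0.005318603458295963)) [array([0.6732, 0.0555]), array([0.6755, 0.0556])]
f50 (array([ 0.5953, -0.0381,  0.1311]), np.float64(0.0018561996779711426)) [array([ 0.5944, -0.0373]), array([ 0.5949, -0.0386])]
f25 (array([ 0.6826, -0.0315,  0.1227]), np.float64(0.00100316026280258)) [array([ 0.6833, -0.0323]), array([ 0.6854, -0.0311])]
```

View pics/w1c.png

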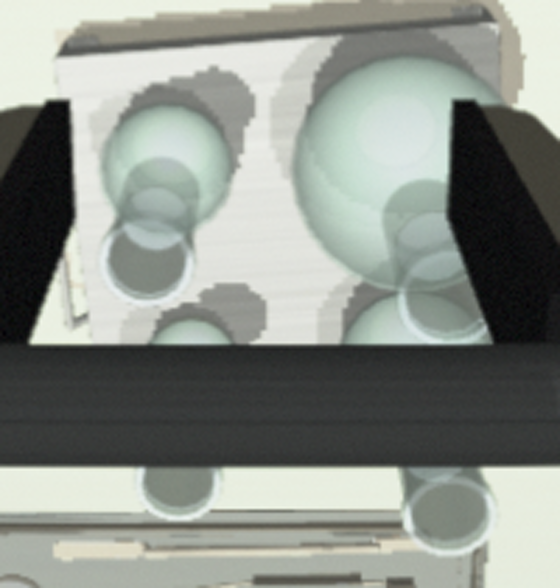

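```bash
python3 - <<'E'
from h import *
import pickle
np.set_printoptions(precision=4,suppress=True)
p=pickle.load(open('w1.pkl','rb'));t=r.camera_params('top');s=r.camera_params('side')
for n,a,b in (('red small',(360,152),(407,165)),('red big',(477,180),(418,143)),('jack corner FL',(404,247),(347,228)),('jackflask on left plate',(187,165),(346,118)),('pipe',(120,128),(346,60))): print(n,tri([(t,a),(s,b)]))
print('bulb50',ray(p,(289.3,299),.053),'bulb250',ray(p,(372.9,300.7),.074))
for n,u,z in (('50',(282.9,333.6),.131),('250',(390.7,345.4),.169),('100',(390.4,422.9),.146),('25',(293.6,411.4),.122)):print(n,ray(p,u,z)[:2])
E
```

```text
red small (array([ 0.7311, -0.0654,  0.2771]), np.float64(0.002515899082159583))
red big (array([ 0.6505, -0.2509,  0.3902]), np.float64(0.0019070477345079372))
jack corner FL (array([ 0.5616, -0.1589,  0.1979]), np.float64(0.004336441542138929))
jackflask on left plate (array([0.7101, 0.2586, 0.2878]), np.float64(0.004207236956338952))
pipe (array([0.7341, 0.3322, 0.42  ]), np.float64(0.0023668986233455077))
bulb50 [ 0.5955 -0.0394  0.053 ] bulb250 [0.5893 0.0467 0.074 ]
50 [ 0.5965 -0.0387]
250 [0.588  0.0494]
100 [0.6772 0.0562]
25 [ 0.6825 -0.0322]
```

```bash
python3 - <<'E'
import cv2,numpy as np
a=cv2.imread('pics/top0.png')[80:230,280:430];b=cv2.imread('pics/side0.png')[120:270,330:480]
cv2.imwrite('pics/red.png',cv2.resize(np.hstack([a,b]),None,fx=2.6,fy=2.6,interpolation=cv2.INTER_CUBIC))
E
```

```text
(no output)
```

View pics/red.png

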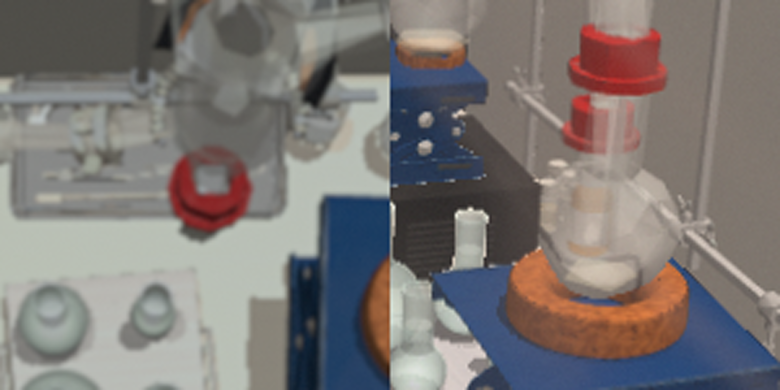

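```bash
python3 -m jog '[{"slide":[-0.7,0.4,0.7],"rotation":[0,0,0]},{"slide":[-0.7,0.4,0.7],"rotation":[0,0,0]},{"slide":[-0.8,0.42,0.7],"rotation":[0,0,0]},{"slide":[0,0,0],"rotation":[0,0,0]},{"slide":[0,0,0],"rotation":[0,0,0]}]' 60
python3 - <<'E'
from h import *
import pickle
np.set_printoptions(precision=4,suppress=True)
p=r.camera_params('wrist');im=r.grab_frame('wrist')[:,:,::-1];cv2.imwrite('pics/w2.png',im[200:]);
s=r.sense();print(s['tcp_pos'],s['orientation'],s['ft_force'])
t=r.camera_params('top');s=r.camera_params('side');print(tri([(t,(340,130)),(s,(400,105))]))
E
```

```text
time: 3.15
tcp_pos: [0.5868, 0.0502, 0.2026]
orientation: [-0.0, -0.001, 1.0, 0.0]
ft_force: [-0.7, 0.9, 0.9]
width: 0.0601
gripper_force: 0.0
[0.5871 0.0498 0.2034] [ 0.0002 -0.0002  1.      0.0002] [ 0.4891 -0.2188  0.0072]
(array([ 0.7304, -0.0219,  0.3945]), np.float64(0.007866092624650867))
```

View pics/w2.png

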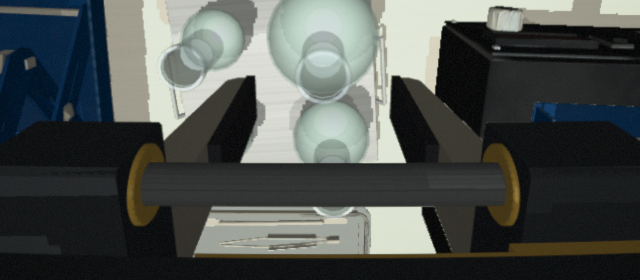

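```bash
python3 -m jog '[{"slide":[-0.05,-0.02,0.7],"rotation":[0,0,0]},{"slide":[0,0,0.7],"rotation":[0,0,0]},{"slide":[0,0,0.65],"rotation":[0,0,0]},{"slide":[0,0,0],"rotation":[0,0,0]}]' 60
python3 -m jog '[{"slide":[0,0,0],"rotation":[0,0,0]},{"slide":[0,0,0],"rotation":[0,0,0]},{"slide":[0,0,0],"rotation":[0,0,0]},{"slide":[0,0,0],"rotation":[0,0,0]},{"slide":[0,0,0],"rotation":[0,0,0]}]' 20 15
```

```text
time: 3.7
tcp_pos: [0.5882, 0.0485, 0.1204]
orientation: [-0.001, 0.0, 1.0, 0.0]
ft_force: [0.3, 1.0, 1.2]
width: 0.0597
gripper_force: 0.0
time: 4.32
tcp_pos: [0.5903, 0.0489, 0.1213]
orientation: [0.001, -0.0, 1.0, 0.0]
ft_force: [0.3, 0.5, 4.5]
width: 0.0301
gripper_force: 15.0
```

```bash
python3 -m jog '[{"slide":[0,0,-0.3],"rotation":[0,0,0]},{"slide":[0,0,-0.5],"rotation":[0,0,0]},{"slide":[0,0,-0.6],"rotation":[0,0,0]},{"slide":[0,0,-0.6],"rotation":[0,0,0]},{"slide":[0.2,0.1,-0.4],"rotation":[0,0,0]}]'
python3 -m jog '[{"slide":[0.5,0.3,0],"rotation":[0,0,0]},{"slide":[0.8,0.5,0],"rotation":[0,0,0]},{"slide":[0.9,0.5,0],"rotation":[0,0,0]},{"slide":[0.8,0.4,0],"rotation":[0,0,0]},{"slide":[0.4,0.2,0],"rotation":[0,0,0]}]'
python3 -m jog '[{"slide":[0,0,0.4],"rotation":[0,0,0]},{"slide":[0,0,0.5],"rotation":[0,0,0]},{"slide":[0,0,0.5],"rotation":[0,0,0]},{"slide":[0,0,0],"rotation":[0,0,0]},{"slide":[0,0,0],"rotation":[0,0,0]}]'
```

```text
time: 4.95
tcp_pos: [0.5817, 0.0524, 0.2178]
orientation: [0.0, 0.0, 1.0, -0.0]
ft_force: [0.1, -0.3, -1.6]
width: 0.03
gripper_force: 15.0
time: 5.58
tcp_pos: [0.4429, 0.1297, 0.2165]
orientation: [-0.001, -0.001, 1.0, 0.0]
ft_force: [-0.0, 1.6, -0.4]
width: 0.03
gripper_force: 15.0
time: 6.2
tcp_pos: [0.4456, 0.1289, 0.1612]
orientation: [0.0, -0.0, 1.0, 0.0]
ft_force: [0.3, -0.3, -1.3]
width: 0.0298
gripper_force: 15.0
```

```bash
python3 - <<'E'
from h import *
a=r.grab_frame('side')[100:340,180:420,::-1];b=r.grab_frame('wrist')[:,:,::-1]
p=r.camera_params('wrist');print(r.sense()['tcp_pos'],proj(p,[[.4467,.128,.025],[.4467,.128,.08]]),r.sense()['ft_force'])
cv2.imwrite('pics/p1.png',np.hstack([cv2.resize(a,(300,300),interpolation=cv2.INTER_CUBIC),cv2.resize(b,(400,300),interpolation=cv2.INTER_AREA)]))
E
```

```text
[0.44603231 0.12900485 0.16144199] [[321.79086867 231.23110198]
 [321.63839648 249.88963281]] [-0.90482409 -0.52561277 -1.73715594]
```

View pics/p1.png

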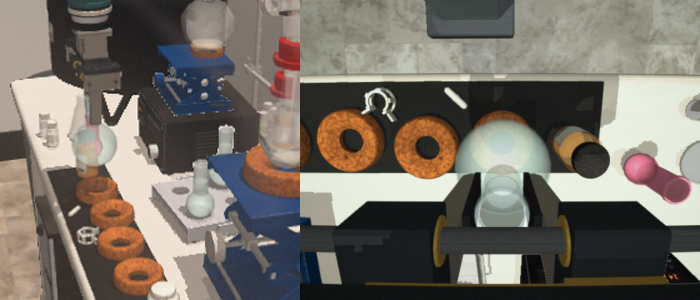

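```bash
python3 -m jog '[{"slide":[-0.02,-0.02,0.4],"rotation":[0,0,0]},{"slide":[0,0,0.4],"rotation":[0,0,0]},{"slide":[0,0,0.3],"rotation":[0,0,0]},{"slide":[0,0,0.1],"rotation":[0,0,0]},{"slide":[0,0,0],"rotation":[0,0,0]}]'
python3 -m jog '[{"slide":[0,0,0.06],"rotation":[0,0,0]},{"slide":[0,0,0.06],"rotation":[0,0,0]},{"slide":[0,0,0],"rotation":[0,0,0]}]'
```

```text
time: 6.92
tcp_pos: [0.4464, 0.1278, 0.1123]
orientation: [-0.0, 0.0, 1.0, -0.0]
ft_force: [0.4, -1.1, -0.6]
width: 0.0299
gripper_force: 15.0
time: 7.3
tcp_pos: [0.4465, 0.1279, 0.1078]
orientation: [0.0, -0.0, 1.0, 0.0]
ft_force: [-0.3, -0.8, -0.8]
width: 0.0298
gripper_force: 15.0
```

```bash
for i in 1 2; do python3 -m jog '[{"slide":[0,0,0.04],"rotation":[0,0,0]},{"slide":[0,0,0],"rotation":[0,0,0]}]' | grep -E "tcp|ft"; python3 -c "
from bench import r;print(r.sense()['ft_force'])"; done
```

```text
tcp_pos: [0.4478, 0.128, 0.1074]
ft_force: [-1.1, -0.6, 7.6]
[-1.12929019 -0.64547328  7.58545366]
tcp_pos: [0.4489, 0.1285, 0.107]
ft_force: [-1.8, -1.8, 16.8]
[-1.77599799 -1.79943149 16.80072026]
```

```bash
python3 -m jog '[{"slide":[0,0,-0.06],"rotation":[0,0,0]},{"slide":[0,0,0],"rotation":[0,0,0]}]'| grep -E "tcp|ft"
python3 -m jog '[{"slide":[0,0,0],"rotation":[0,0,0]},{"slide":[0,0,0],"rotation":[0,0,0]},{"slide":[0,0,0],"rotation":[0,0,0]}]' 46
python3 -m jog '[{"slide":[0,0,-0.4],"rotation":[0,0,0]},{"slide":[0,0,-0.7],"rotation":[0,0,0]},{"slide":[0,0,-0.9],"rotation":[0,0,0]},{"slide":[0,0,-0.9],"rotation":[0,0,0]},{"slide":[0,0,0],"rotation":[0,0,0]}]' 
python3 - <<'E'
from h import *
a=r.grab_frame('side')[100:340,180:420,::-1];b=r.grab_frame('wrist')[:,:,::-1]
p=r.camera_params('wrist');print(r.sense()['tcp_pos'],proj(p,[[.4467,.128,.058],[.4467,.128,.153]]))
cv2.imwrite('pics/p2.png',np.hstack([cv2.resize(a,(300,300),interpolation=cv2.INTER_CUBIC),cv2.resize(b,(400,300),interpolation=cv2.INTER_AREA)]))
E
```

```text
tcp_pos: [0.4467, 0.1282, 0.1073]
ft_force: [0.0, -0.6, 3.1]
time: 8.43
tcp_pos: [0.4462, 0.1279, 0.1068]
orientation: [-0.0, -0.0, 1.0, -0.0]
ft_force: [-0.2, 0.0, 0.1]
width: 0.0458
gripper_force: 0.0
time: 9.05
tcp_pos: [0.4483, 0.1285, 0.2264]
orientation: [0.003, 0.0, 1.0, 0.002]
ft_force: [-0.9, -0.4, 0.1]
width: 0.0459
gripper_force: 0.0
[0.44629579 0.127946   0.22344569] [[323.06991887 223.56217785]
 [323.26117778 254.25008237]]
```

View pics/p2.png

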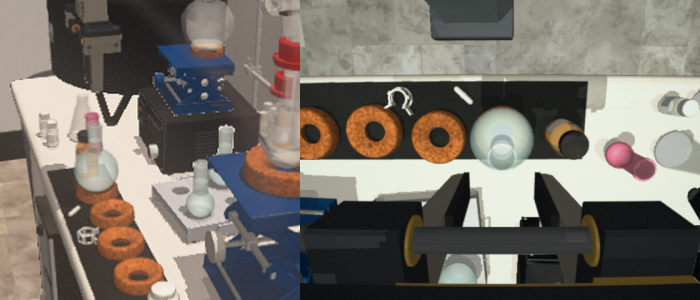

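```bash
python3 -m jog '[{"slide":[-0.87,-0.36,0],"rotation":[0,0,0]},{"slide":[-0.87,-0.36,0],"rotation":[0,0,0]},{"slide":[-0.87,-0.36,0],"rotation":[0,0,0]},{"slide":[-0.87,-0.36,0],"rotation":[0,0,0]},{"slide":[-0.87,-0.36,0],"rotation":[0,0,0]}]' 50 | grep -E 'tcp|ft'
python3 -m jog '[{"slide":[0,0,0],"rotation":[0,-0.15,0]},{"slide":[0,0,0],"rotation":[0,-0.15,0]},{"slide":[-0.6,0,0.7],"rotation":[0,0,0]},{"slide":[-0.58,0,0.7],"rotation":[0,0,0]},{"slide":[0,0,0],"rotation":[0,0,0]}]'
python3 - <<'E'
from h import *
np.set_printoptions(precision=4,suppress=True)
p=r.camera_params('wrist');a=r.grab_frame('wrist')[:,:,::-1];s=r.sense()
print(s['tcp_pos'],Rq(s['orientation']).as_matrix(),s['ft_force'],proj(p,[[.677,.0555,.146],[.677,.0555,.0615],[.683,-.0315,.122]]),s['q'])
cv2.imwrite('pics/w3.png',a)
E
```

```text
tcp_pos: [0.6206, 0.0554, 0.2213]
ft_force: [0.4, 0.4, 0.2]
time: 10.4
tcp_pos: [0.6813, 0.0555, 0.1798]
orientation: [0.147, -0.0, 0.989, -0.001]
ft_force: [-1.1, 0.3, -0.3]
width: 0.05
gripper_force: 0.0
[0.6809 0.0554 0.1809] [[-0.9566  0.0004  0.2914]
 [-0.0001  1.     -0.0017]
 [-0.2914 -0.0016 -0.9566]] [0.6889 0.3302 0.6918] [[323.4981 248.5179]
 [323.5843 184.0599]
 [171.8659 235.2037]] [-0.4736  0.4305  0.414   1.8266 -0.2254  0.6322  1.615 ]
```

View pics/w3.png

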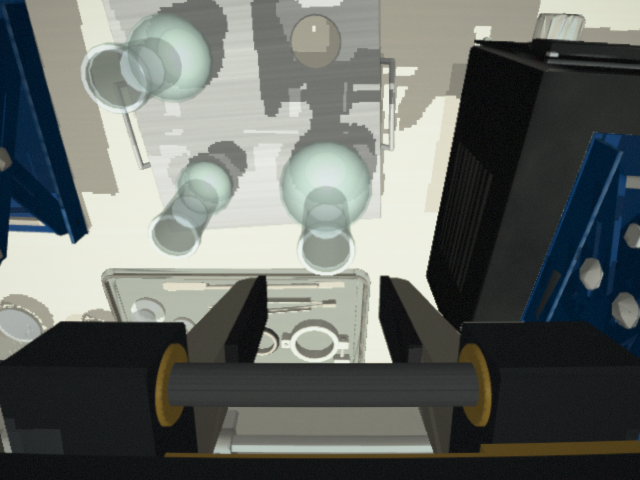

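```bash
python3 -m jog '[{"slide":[0.19,0.03,0.66],"rotation":[0,0,0]},{"slide":[0.19,0,0.66],"rotation":[0,0,0]},{"slide":[0.19,0,0.66],"rotation":[0,0,0]},{"slide":[0,0,0],"rotation":[0,0,0]}]' 50
python3 -m jog '[{"slide":[0,0,0],"rotation":[0,0,0]},{"slide":[0,0,0],"rotation":[0,0,0]},{"slide":[0,0,0],"rotation":[0,0,0]},{"slide":[0,0,0],"rotation":[0,0,0]}]' 20 15
```

```text
time: 10.95
tcp_pos: [0.6813, 0.057, 0.0991]
orientation: [0.147, -0.0, 0.989, -0.0]
ft_force: [-0.1, 0.4, 0.1]
width: 0.05
gripper_force: 0.0
time: 11.45
tcp_pos: [0.6847, 0.0573, 0.1024]
orientation: [0.151, -0.0, 0.989, 0.0]
ft_force: [-1.5, 1.4, 5.0]
width: 0.0297
gripper_force: 15.0
```

```bash
python3 -m jog '[{"slide":[-0.1,0,-0.3],"rotation":[0,0,0]},{"slide":[-0.15,0,-0.5],"rotation":[0,0,0]},{"slide":[-0.15,0,-0.5],"rotation":[0,0,0]},{"slide":[-0.15,0,-0.49],"rotation":[0,0,0]},{"slide":[0.3,-0.05,-0.09],"rotation":[0,0,0]}]'
python3 -m jog '[{"slide":[0.7,-0.08,-0.22],"rotation":[0,0,0]},{"slide":[0.9,-0.1,-0.28],"rotation":[0,0,0]},{"slide":[0.9,-0.1,-0.28],"rotation":[0,0,0]},{"slide":[0.9,-0.1,-0.28],"rotation":[0,0,0]},{"slide":[0.9,-0.1,-0.28],"rotation":[0,0,0]}]'
python3 -m jog '[{"slide":[0.5,-0.06,-0.15],"rotation":[0,0,0]},{"slide":[0.26,-0.03,-0.08],"rotation":[0,0,0]},{"slide":[0,0,0],"rotation":[0,0,0]},{"slide":[0,0,0],"rotation":[0,0,0]}]'
python3 -c "
from bench import r;print(r.sense()['q'])"
```

```text
time: 12.08
tcp_pos: [0.6719, 0.0553, 0.1778]
orientation: [0.151, -0.0, 0.989, 0.0]
ft_force: [0.0, 0.1, -1.2]
width: 0.0297
gripper_force: 15.0
time: 12.7
tcp_pos: [0.4878, 0.0356, 0.175]
orientation: [0.148, -0.0, 0.989, -0.0]
ft_force: [0.5, -0.0, -0.3]
width: 0.0297
gripper_force: 15.0
time: 13.2
tcp_pos: [0.4599, 0.0324, 0.1762]
orientation: [0.15, -0.0, 0.989, -0.0]
ft_force: [-0.4, -0.0, -1.9]
width: 0.0295
gripper_force: 15.0
[-0.66995836  0.0342646   0.50721339  2.32952802  0.06908474  0.48622308
  1.34923377]
```

```bash
python3 -m jog '[{"slide":[0.14,0,0.4],"rotation":[0,0,0]},{"slide":[0.15,0,0.5],"rotation":[0,0,0]},{"slide":[0.15,0,0.5],"rotation":[0,0,0]},{"slide":[0,0,0],"rotation":[0,0,0]},{"slide":[0,0,0],"rotation":[0,0,0]}]'
python3 -c "
from bench import r;print(r.sense()['q'],r.sense()['tcp_pos'])"
```

```text
time: 13.82
tcp_pos: [0.4596, 0.0322, 0.1178]
orientation: [0.15, 0.0, 0.989, -0.0]
ft_force: [-0.6, 1.1, -0.8]
width: 0.0297
gripper_force: 15.0
[-0.60973608  0.17202376  0.47005212  2.37915507 -0.10055335  0.31275188
  1.50449309] [0.45961543 0.03222847 0.11775393]
```

```bash
python3 -m jog '[{"slide":[0.1,0,0.3],"rotation":[0,0,0]},{"slide":[0.1,0,0.28],"rotation":[0,0,0]},{"slide":[0.03,0,0.1],"rotation":[0,0,0]},{"slide":[0.02,0,0.06],"rotation":[0,0,0]},{"slide":[0,0,0],"rotation":[0,0,0]}]' | grep -E 'tcp|ft|ori'
for i in 1; do python3 -m jog '[{"slide":[0.012,0,0.04],"rotation":[0,0,0]},{"slide":[0.012,0,0.04],"rotation":[0,0,0]},{"slide":[0,0,0],"rotation":[0,0,0]}]' | grep -E 'tcp|ft|ori'; done
python3 -c "
from bench import r;print(r.sense()['q'],r.sense()['ft_force'])"
```

```text
tcp_pos: [0.4584, 0.0324, 0.0864]
orientation: [0.15, 0.0, 0.989, 0.0]
ft_force: [0.4, 0.9, -0.8]
tcp_pos: [0.4623, 0.0328, 0.0855]
orientation: [0.154, 0.0, 0.988, 0.001]
ft_force: [-0.2, -0.1, 15.9]
[-0.51571087  0.2530703   0.37451895  2.39551616 -0.20895712  0.20826388
  1.60202666] [-0.23671659 -0.13477043 15.87995229]
```

```bash
python3 -m jog '[{"slide":[-0.016,0,-0.055],"rotation":[0,0,0]},{"slide":[0,0,0],"rotation":[0,0,0]},{"slide":[0,0,0],"rotation":[0,0,0]}]' | grep -E 'tcp|ft|ori'
python3 -m jog '[{"slide":[0,0,0],"rotation":[0,0,0]},{"slide":[0,0,0],"rotation":[0,0,0]},{"slide":[0,0,0],"rotation":[0,0,0]}]' 50
python3 -m jog '[{"slide":[-0.1,0,-0.4],"rotation":[0,0,0]},{"slide":[-0.2,0,-0.6],"rotation":[0,0,0]},{"slide":[-0.3,0,-0.9],"rotation":[0,0,0]},{"slide":[-0.25,0,-0.8],"rotation":[0,0,0]},{"slide":[0,0,0],"rotation":[0,0,0]}]' 
python3 - <<'E'
from h import *
a=r.grab_frame('side')[100:340,180:420,::-1];b=r.grab_frame('wrist')[:,:,::-1]
p=r.camera_params('wrist');np.set_printoptions(precision=4,suppress=True)
print(r.sense()['tcp_pos'],proj(p,[[.4525,.032,.044],[.4525,.032,.1285]]))
cv2.imwrite('pics/p3.png',np.hstack([cv2.resize(a,(300,300),interpolation=cv2.INTER_CUBIC),cv2.resize(b,(400,300),interpolation=cv2.INTER_AREA)]))
E
```

```text
tcp_pos: [0.4591, 0.0326, 0.0858]
orientation: [0.151, -0.0, 0.989, 0.0]
ft_force: [-0.6, 0.1, 8.2]
time: 15.58
tcp_pos: [0.4576, 0.0323, 0.0847]
orientation: [0.149, -0.0, 0.989, -0.0]
ft_force: [0.1, -0.4, -0.6]
width: 0.0503
gripper_force: 0.0
time: 16.2
tcp_pos: [0.46, 0.0331, 0.2004]
orientation: [0.152, -0.0, 0.988, 0.001]
ft_force: [0.5, -0.0, -0.0]
width: 0.0505
gripper_force: 0.0
[0.4581 0.0325 0.1978] [[322.4199 163.5164]
 [322.3486 214.2216]]
```

View pics/p3.png

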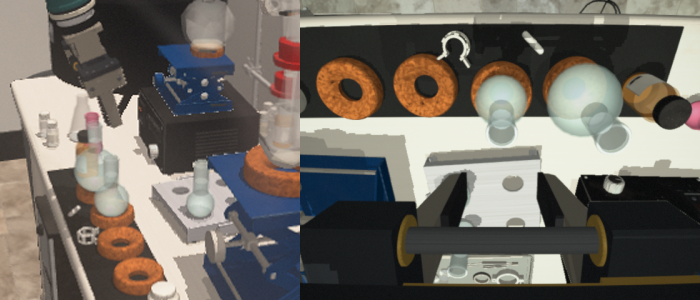

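```bash
python3 -m jog '[{"slide":[0,0,0],"rotation":[0,0.15,0]},{"slide":[0,0,0],"rotation":[0,0.15,0]},{"slide":[-0.8,-0.44,0],"rotation":[0,0,0]},{"slide":[-0.88,-0.44,0],"rotation":[0,0,0]},{"slide":[-0.88,-0.44,0.3],"rotation":[0,0,0]}]' 50 | grep -E 'tcp|ft|ori'
python3 -m jog '[{"slide":[-0.88,-0.44,0.4],"rotation":[0,0,0]},{"slide":[0,0,0],"rotation":[0,0,0]},{"slide":[0,0,0],"rotation":[0,0,0]}]' 
python3 - <<'E'
from h import *
np.set_printoptions(precision=4,suppress=True)
p=r.camera_params('wrist');a=r.grab_frame('wrist')[:,:,::-1];s=r.sense()
print(s['tcp_pos'],s['orientation'],proj(p,[[.5955,-.038,.131],[.5955,-.038,.053]]))
cv2.imwrite('pics/w4.png',a)
E
```

```text
tcp_pos: [0.5617, -0.0211, 0.1844]
orientation: [-0.001, -0.0, 1.0, -0.0]
ft_force: [-0.0, 0.3, -0.1]
time: 17.3
tcp_pos: [0.5948, -0.0382, 0.1686]
orientation: [-0.002, 0.0, 1.0, -0.0]
ft_force: [-0.1, 0.2, 0.1]
width: 0.05
gripper_force: 0.0
[ 0.595  -0.0377  0.1694] [-0.0011 -0.      1.      0.0001] [[323.6562 271.8111]
 [323.4826 238.3829]]
```

View pics/w4.png

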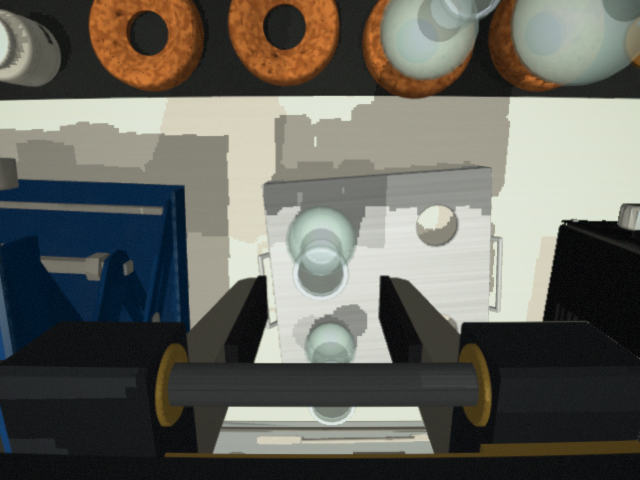

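```bash
python3 -m jog '[{"slide":[0,-0.04,0.7],"rotation":[0,0,0]},{"slide":[0,0,0.7],"rotation":[0,0,0]},{"slide":[0,0,0.7],"rotation":[0,0,0]},{"slide":[0,0,0],"rotation":[0,0,0]}]' 50 | grep -E 'tcp|ft|ori'
python3 -m jog '[{"slide":[0,0,0],"rotation":[0,0,0]},{"slide":[0,0,0],"rotation":[0,0,0]},{"slide":[0,0,0],"rotation":[0,0,0]},{"slide":[0,0,0],"rotation":[0,0,0]}]' 20 15
```

```text
tcp_pos: [0.5942, -0.0386, 0.0851]
orientation: [-0.002, -0.001, 1.0, 0.0]
ft_force: [0.6, -0.0, -0.7]
time: 18.35
tcp_pos: [0.5971, -0.0396, 0.0873]
orientation: [0.001, -0.0, 1.0, 0.0]
ft_force: [-0.4, 1.0, 4.7]
width: 0.0299
gripper_force: 15.0
```

```bash
python3 -m jog '[{"slide":[0,0,-0.3],"rotation":[0,0,0]},{"slide":[0,0,-0.5],"rotation":[0,0,0]},{"slide":[0,0,-0.6],"rotation":[0,0,0]},{"slide":[0,0,-0.5],"rotation":[0,0,0]},{"slide":[0.3,-0.05,-0.1],"rotation":[0,0,0]}]' | grep -E 'tcp|ft|wid'
python3 -m jog '[{"slide":[0.7,-0.13,0],"rotation":[0,0,0]},{"slide":[0.9,-0.16,0],"rotation":[0,0,0]},{"slide":[0.9,-0.16,0],"rotation":[0,0,0]},{"slide":[0.7,-0.13,0],"rotation":[0,0,0]},{"slide":[0.3,-0.05,0],"rotation":[0,0,0]}]' | grep -E 'tcp|ft|wid'
python3 -m jog '[{"slide":[0,0,0.3],"rotation":[0,0,0]},{"slide":[0,0,0.6],"rotation":[0,0,0]},{"slide":[0,0,0.6],"rotation":[0,0,0]},{"slide":[0,0,0],"rotation":[0,0,0]},{"slide":[0,0,0],"rotation":[0,0,0]}]' | grep -E 'tcp|ft|ori'
```

```text
tcp_pos: [0.5852, -0.0416, 0.1681]
ft_force: [-0.8, -0.5, -0.8]
width: 0.0297
tcp_pos: [0.4419, -0.0669, 0.1659]
ft_force: [0.2, 0.7, -1.0]
width: 0.0297
tcp_pos: [0.445, -0.0671, 0.1064]
orientation: [0.0, -0.0, 1.0, -0.0]
ft_force: [0.1, 0.3, -0.0]
```

Lower by 32 mm to about .074, then creep.

```bash
python3 -m jog '[{"slide":[0.03,0.01,0.3],"rotation":[0,0,0]},{"slide":[0,0,0.3],"rotation":[0,0,0]},{"slide":[0,0,0.15],"rotation":[0,0,0]},{"slide":[0,0,0.05],"rotation":[0,0,0]},{"slide":[0,0,0],"rotation":[0,0,0]}]' | grep -E 'tcp|ft|ori'
python3 -m jog '[{"slide":[0,0,0.05],"rotation":[0,0,0]},{"slide":[0,0,0],"rotation":[0,0,0]}]' | grep -E 'tcp|ft'
python3 -m jog '[{"slide":[0,0,0.05],"rotation":[0,0,0]},{"slide":[0,0,0],"rotation":[0,0,0]}]' | grep -E 'tcp|ft'
```

```text
tcp_pos: [0.443, -0.0666, 0.0742]
orientation: [-0.0, 0.0, 1.0, -0.0]
ft_force: [-0.2, 0.2, 0.6]
tcp_pos: [0.4431, -0.0664, 0.0723]
ft_force: [-0.5, -0.4, -0.7]
tcp_pos: [0.4432, -0.0666, 0.0703]
ft_force: [-0.1, -0.8, 0.0]
```

```bash
python3 -m jog '[{"slide":[0,0,0.03],"rotation":[0,0,0]},{"slide":[0,0,0],"rotation":[0,0,0]}]' | grep -E 'tcp|ft'
python3 -m jog '[{"slide":[0,0,0.03],"rotation":[0,0,0]},{"slide":[0,0,0],"rotation":[0,0,0]}]' | grep -E 'tcp|ft'
```

```text
tcp_pos: [0.4442, -0.0667, 0.07]
ft_force: [-1.7, -0.4, 11.1]
tcp_pos: [0.4453, -0.0667, 0.0696]
ft_force: [-1.5, -0.1, 18.4]
```

```bash
python3 -m jog '[{"slide":[0,0,-0.05],"rotation":[0,0,0]},{"slide":[0,0,0],"rotation":[0,0,0]},{"slide":[0,0,0],"rotation":[0,0,0]}]' | grep -E 'tcp|ft|ori'
python3 -m jog '[{"slide":[0,0,0],"rotation":[0,0,0]},{"slide":[0,0,0],"rotation":[0,0,0]},{"slide":[0,0,0],"rotation":[0,0,0]}]' 50 | grep -E 'tcp|ft|wid'
python3 -m jog '[{"slide":[0,0,-0.4],"rotation":[0,0,0]},{"slide":[0,0,-0.7],"rotation":[0,0,0]},{"slide":[0,0,-0.9],"rotation":[0,0,0]},{"slide":[0,0,-0.8],"rotation":[0,0,0]},{"slide":[0,0,0],"rotation":[0,0,0]}]' | grep -E 'time|tcp|ft'
```

```text
tcp_pos: [0.4433, -0.0666, 0.07]
orientation: [0.0, -0.0, 1.0, -0.0]
ft_force: [0.1, 0.2, 5.5]
tcp_pos: [0.4427, -0.0663, 0.0696]
ft_force: [0.4, -0.4, 0.1]
width: 0.0497
time: 23.22
tcp_pos: [0.4447, -0.0665, 0.1845]
ft_force: [0.3, -0.7, -0.5]
```

```bash
python3 -m jog '[{"slide":[-0.76,0.18,0],"rotation":[0,0,0]},{"slide":[-0.76,0.18,0],"rotation":[0,0,0]},{"slide":[-0.76,0.18,0],"rotation":[0,0,0]},{"slide":[-0.76,0.18,0],"rotation":[0,0,0]},{"slide":[-0.76,0.17,0],"rotation":[0,0,0]}]' 50 | grep -E 'tcp|ft|ori'
python3 -m jog '[{"slide":[0,0,0],"rotation":[0,-0.15,0]},{"slide":[0,0,0],"rotation":[0,-0.15,0]},{"slide":[0.25,0,0.8],"rotation":[0,0,0]},{"slide":[0.25,0,0.8],"rotation":[0,0,0]},{"slide":[0,0,0],"rotation":[0,0,0]}]' | grep -E 'tcp|ft|ori'
python3 - <<'E'
from h import *
np.set_printoptions(precision=4,suppress=True)
s=r.sense();print(s['tcp_pos'],Rq(s['orientation']).as_matrix())
R_=Rq(s['orientation']);print((R_.inv().apply(np.array([s['tcp_pos'][0],-.0312,.077])-s['tcp_pos'])/.04),(R_.inv().apply([.6886-s['tcp_pos'][0],0,0])/.04))
E
```

```text
tcp_pos: [0.5953, -0.0306, 0.181]
orientation: [-0.001, -0.0, 1.0, -0.0]
ft_force: [-0.6, -0.2, 1.0]
tcp_pos: [0.5923, -0.0311, 0.1121]
orientation: [0.146, 0.0, 0.989, -0.0]
ft_force: [-0.1, 0.2, 0.9]
[ 0.5923 -0.0311  0.1121] [[-0.9571  0.0005  0.2898]
 [ 0.0003  1.     -0.0006]
 [-0.2898 -0.0005 -0.9571]]
[ 0.2545 -0.0031  0.8407] [-2.3036  0.0012  0.6974]
```

```bash
python3 -m jog '[{"slide":[0.25,0,0.84],"rotation":[0,0,0]},{"slide":[-0.7,0,0.21],"rotation":[0,0,0]},{"slide":[-0.8,0,0.24],"rotation":[0,0,0]},{"slide":[-0.5,0,0.15],"rotation":[0,0,0]},{"slide":[-0.3,0,0.09],"rotation":[0,0,0]}]' | grep -E 'tcp|ft|ori'
python3 -m jog '[{"slide":[0,0,0],"rotation":[0,0,0]},{"slide":[0,0,0],"rotation":[0,0,0]}]' | grep -E 'tcp|ft|ori'
python3 -m jog '[{"slide":[0,0,0],"rotation":[0,0,0]},{"slide":[0,0,0],"rotation":[0,0,0]},{"slide":[0,0,0],"rotation":[0,0,0]},{"slide":[0,0,0],"rotation":[0,0,0]}]' 20 15
```

```text
tcp_pos: [0.6927, -0.0309, 0.0817]
orientation: [0.15, -0.0, 0.989, -0.0]
ft_force: [0.1, -0.2, 0.4]
tcp_pos: [0.6904, -0.0309, 0.0806]
orientation: [0.149, 0.0, 0.989, 0.0]
ft_force: [0.5, -0.3, -0.9]
time: 25.85
tcp_pos: [0.6912, -0.0309, 0.0806]
orientation: [0.149, -0.0, 0.989, 0.0]
ft_force: [-0.3, -0.8, -0.0]
width: 0.03
gripper_force: 15.0
```

```bash
python3 -m jog '[{"slide":[-0.07,0,-0.25],"rotation":[0,0,0]},{"slide":[-0.12,0,-0.4],"rotation":[0,0,0]},{"slide":[0.4,0,-0.9],"rotation":[0,0,0]},{"slide":[0.4,0,-0.95],"rotation":[0,0,0]},{"slide":[0.2,0,-0.95],"rotation":[0,0,0]}]' | grep -E 'tcp|ft|wid'
python3 -m jog '[{"slide":[0.5,0,-0.4],"rotation":[0,0,0]},{"slide":[0.8,0,-0.24],"rotation":[0,0,0]},{"slide":[0.9,0,-0.28],"rotation":[0,0,0]},{"slide":[0.9,-0.2,-0.28],"rotation":[0,0,0]},{"slide":[0.4,-0.5,-0.12],"rotation":[0,0,0]}]' | grep -E 'tcp|ft|wid'
python3 - <<'E'
from h import *
s=r.sense();R_=Rq(s['orientation']);print(s['tcp_pos'],R_.inv().apply(np.array([.454,-.169,s['tcp_pos'][2]])-s['tcp_pos'])/.04)
E
```

```text
tcp_pos: [0.6185, -0.031, 0.2047]
ft_force: [0.8, 0.2, 0.2]
width: 0.0297
tcp_pos: [0.4685, -0.0583, 0.2124]
ft_force: [0.2, -1.8, 0.3]
width: 0.0296
[ 0.46852664 -0.05832717  0.21242962] [ 0.34928951 -2.76615573 -0.11647427]
```

```bash
python3 -m jog '[{"slide":[0.1,-0.7,-0.02],"rotation":[0,0,0]},{"slide":[0.15,-0.9,-0.05],"rotation":[0,0,0]},{"slide":[0.1,-0.8,-0.04],"rotation":[0,0,0]},{"slide":[0,-0.35,0],"rotation":[0,0,0]},{"slide":[0,0,0],"rotation":[0,0,0]}]' | grep -E 'tcp|ft|wid'
python3 -m jog '[{"slide":[0.14,0,0.4],"rotation":[0,0,0]},{"slide":[0.2,0,0.7],"rotation":[0,0,0]},{"slide":[0.2,0,0.7],"rotation":[0,0,0]},{"slide":[0,0,0],"rotation":[0,0,0]},{"slide":[0,0,0],"rotation":[0,0,0]}]' | grep -E 'tcp|ft|wid'
python3 - <<'E'
from h import *
s=r.sense();R_=Rq(s['orientation']);print(s['tcp_pos'],s['orientation'],R_.inv().apply(np.array([.454,-.169,.075])-s['tcp_pos'])/.04,s['q'])
p=r.camera_params('wrist');a=r.grab_frame('wrist')[:,:,::-1];print(proj(p,[[.4464,-.169,.025],[s['tcp_pos'][0]-.0075,s['tcp_pos'][1],s['tcp_pos'][2]-.0316]]))
cv2.imwrite('pics/w5.png',a)
E
```

```text
tcp_pos: [0.4555, -0.17, 0.2127]
ft_force: [0.0, 0.5, -0.2]
width: 0.0298
tcp_pos: [0.4567, -0.1688, 0.1379]
ft_force: [1.0, 0.0, 0.0]
width: 0.0299
[ 0.45672966 -0.16883972  0.13786308] [ 1.50095400e-01 -1.16507111e-04  9.88671508e-01  7.70351692e-05] [ 0.53159617 -0.00417421  1.48051187] [-0.43085067  0.23177258  0.89358052  2.31145913 -0.67622076  0.496234
  2.56663312]
[[322.99762698 177.89214758]
 [323.38649179 245.13465643]]
```

View pics/w5.png

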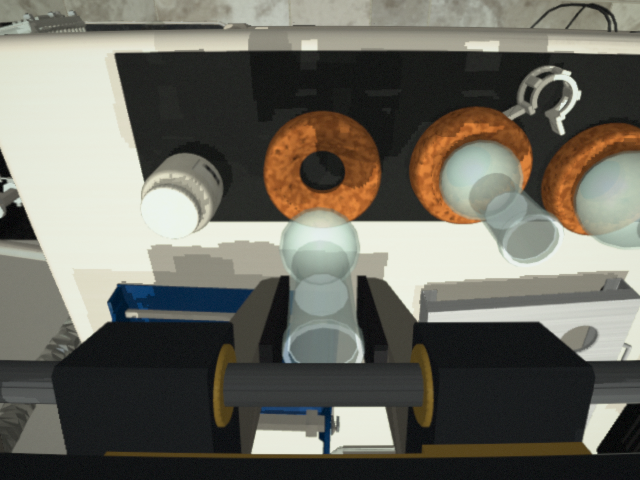

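```bash
python3 -m jog '[{"slide":[0.2,0.03,0.5],"rotation":[0,0,0]},{"slide":[0.2,0,0.5],"rotation":[0,0,0]},{"slide":[0.13,0,0.35],"rotation":[0,0,0]},{"slide":[0.06,0,0.19],"rotation":[0,0,0]},{"slide":[0,0,0],"rotation":[0,0,0]}]' | grep -E 'tcp|ft|ori'
python3 -m jog '[{"slide":[0.015,0,0.05],"rotation":[0,0,0]},{"slide":[0.015,0,0.05],"rotation":[0,0,0]},{"slide":[0,0,0],"rotation":[0,0,0]}]' | grep -E 'tcp|ft|ori'
python3 -c "
from bench import r;print(r.sense()['q'],r.sense()['time'])"
```

```text
tcp_pos: [0.4526, -0.1676, 0.072]
orientation: [0.15, -0.0, 0.989, 0.0]
ft_force: [0.2, 0.3, -0.7]
tcp_pos: [0.452, -0.1675, 0.067]
orientation: [0.15, -0.0, 0.989, 0.0]
ft_force: [-0.3, 0.1, -0.6]
[-0.12679367  0.36194968  0.56053974  2.35078168 -1.01639271  0.35348234
  2.89228841] 29.4
```

```bash
python3 -m jog '[{"slide":[0,0,0],"rotation":[0.027,0,0.086]},{"slide":[0,0,0],"rotation":[0.027,0,0.086]},{"slide":[0,0,0],"rotation":[0,0,0]}]' | grep -E 'tcp|ft|ori'
python3 -c "
from bench import r;from h import Rq;s=r.sense();print(s['q'],s['time'],Rq(s['orientation']).as_matrix()[2])"
```

```text
tcp_pos: [0.4519, -0.167, 0.0668]
orientation: [0.149, 0.088, 0.985, -0.014]
ft_force: [0.3, -0.2, -0.5]
[-0.23918235  0.36860668  0.6397594   2.3669832  -1.01098366  0.31068523
  2.67657115] 29.775 [-0.29539221 -0.00099672 -0.95537555]
```

Good margin again; creep to contact.

```bash
python3 -m jog '[{"slide":[0.015,0,0.05],"rotation":[0,0,0]},{"slide":[0,0,0],"rotation":[0,0,0]}]' | grep -E 'tcp|ft'
python3 -m jog '[{"slide":[0.012,0,0.04],"rotation":[0,0,0]},{"slide":[0,0,0],"rotation":[0,0,0]}]' | grep -E 'tcp|ft'
python3 -c "
from bench import r;s=r.sense();print(s['q'])"
```

```text
tcp_pos: [0.4517, -0.1679, 0.0646]
ft_force: [-0.7, 0.6, -0.7]
tcp_pos: [0.452, -0.1681, 0.0631]
ft_force: [-0.3, 0.3, 0.9]
[-0.21814407  0.37537451  0.61788007  2.36717108 -1.03396062  0.30161443
  2.69764736]
```

```bash
python3 -m jog '[{"slide":[0.009,0,0.03],"rotation":[0,0,0]},{"slide":[0,0,0],"rotation":[0,0,0]}]' | grep -E 'tcp|ft'
python3 -m jog '[{"slide":[0.009,0,0.03],"rotation":[0,0,0]},{"slide":[0,0,0],"rotation":[0,0,0]}]' | grep -E 'tcp|ft'
```

```text
tcp_pos: [0.4533, -0.1684, 0.0628]
ft_force: [-0.9, -0.0, 8.9]
tcp_pos: [0.4548, -0.1688, 0.0625]
ft_force: [0.2, 0.7, 14.3]
```

```bash
python3 -m jog '[{"slide":[-0.012,0,-0.045],"rotation":[0,0,0]},{"slide":[0,0,0],"rotation":[0,0,0]},{"slide":[0,0,0],"rotation":[0,0,0]}]' | grep -E 'tcp|ft'
python3 -m jog '[{"slide":[0,0,0],"rotation":[0,0,0]},{"slide":[0,0,0],"rotation":[0,0,0]},{"slide":[0,0,0],"rotation":[0,0,0]}]' 50 | grep -E 'tcp|ft|wid'
python3 -m jog '[{"slide":[-0.1,0,-0.4],"rotation":[0,0,0]},{"slide":[-0.2,0,-0.6],"rotation":[0,0,0]},{"slide":[-0.3,0,-0.9],"rotation":[0,0,0]},{"slide":[-0.3,0,-0.9],"rotation":[0,0,0]},{"slide":[0,0,0],"rotation":[0,0,0]}]' | grep -E 'time|tcp|ft'
python3 - <<'E'
from h import *
np.set_printoptions(precision=4,suppress=True)
p=r.camera_params('wrist');a=r.grab_frame('wrist')[:,:,::-1];cv2.imwrite('pics/w6.png',a)
b=r.grab_frame('side')[:,:,::-1];cv2.imwrite('pics/s6.png',b);t=r.grab_frame('top')[:,:,::-1];cv2.imwrite('pics/t6.png',t)
s=r.camera_params('side')
T=np.array([[.4467,.128,.153],[.4525,.032,.1285],[.4432,-.0665,.113],[.4464,-.169,.101]]);print(proj(s,T),proj(p,T))
# bright-edge check: overlay expected mouth circles and measure local gradient support
th=np.linspace(0,2*np.pi,60)
for name,cam,im in (('wrist',p,a),('side',s,b)):
    g=cv2.GaussianBlur(cv2.cvtColor(np.ascontiguousarray(im),cv2.COLOR_BGR2GRAY),(3,3),0).astype(float);e=np.hypot(cv2.Sobel(g,-1,1,0),cv2.Sobel(g,-1,0,1))
    for P in T:
        best=[]
        for dx in np.arange(-.02,.0201,.002):
            for dy in np.arange(-.02,.0201,.002):
                uv=proj(cam,P+np.c_[.0155*np.cos(th)+dx,.0155*np.sin(th)+dy,0*th])
                if uv.min()<0 or (uv>[639,479]).any(): continue
                best.append((e[uv[:,1].round().astype(int),uv[:,0].round().astype(int)].mean(),round(dx,3),round(dy,3)))
        print(name,sorted(best)[-2:])
E
```

```text
tcp_pos: [0.4525, -0.1681, 0.0629]
ft_force: [0.3, -0.9, 7.5]
tcp_pos: [0.4514, -0.1674, 0.0621]
ft_force: [0.8, -0.3, 0.3]
width: 0.0499
time: 32.15
tcp_pos: [0.4552, -0.1661, 0.1818]
ft_force: [0.1, 0.7, -0.3]
[[254.8686 198.7611]
 [267.3219 225.623 ]
 [274.347  253.2273]
 [289.1586 283.0729]] [[921.7735 154.7346]
 [691.085  174.8665]
 [495.2253 176.3242]
 [315.8049 201.0129]]
wrist []
wrist []
wrist [(np.float64(91.95451332223084), np.float64(-0.018), np.float64(0.02)), (np.float64(92.12809321252753), np.float64(0.012), np.float64(0.02))]
wrist [(np.float64(106.58976516995524), np.float64(-0.016), np.float64(-0.018)), (np.float64(110.58440609218502), np.float64(-0.016), np.float64(-0.02))]
side [(np.float64(166.4154438680874), np.float64(-0.01), np.float64(-0.018)), (np.float64(166.71653279819478), np.float64(-0.01), np.float64(-0.02))]
side [(np.float64(154.52257942271615), np.float64(0.002), np.float64(-0.006)), (np.float64(157.0857573167618), np.float64(0.002), np.float64(-0.008))]
side [(np.float64(139.8584447466888), np.float64(0.016), np.float64(0.02)), (np.float64(145.71101901853112), np.float64(0.016), np.float64(0.016))]
side [(np.float64(110.56484241140683), np.float64(-0.01), np.float64(0.018)), (np.float64(117.86194282092599), np.float64(-0.01), np.float64(0.02))]
```

```bash
python3 -m jog '[{"slide":[-0.27,0,-0.88],"rotation":[0,0,0]},{"slide":[-0.27,0,-0.88],"rotation":[0,0,0]},{"slide":[-0.27,0,-0.88],"rotation":[0,0,0]},{"slide":[0,0,0],"rotation":[-0.027,0,-0.086]},{"slide":[0,0,0],"rotation":[-0.027,0,-0.086]}]' | grep -E 'tcp|ft|ori'
python3 -m jog '[{"slide":[0,0,0],"rotation":[0,0.15,0]},{"slide":[0,0,0],"rotation":[0,0.15,0]},{"slide":[-0.4,0.8,0],"rotation":[0,0,0]},{"slide":[-0.4,0.9,0],"rotation":[0,0,0]},{"slide":[-0.4,0.9,0],"rotation":[0,0,0]}]' | grep -E 'tcp|ft|ori'
python3 -m jog '[{"slide":[0,0.9,0],"rotation":[0,0,0]},{"slide":[0,0.7,0],"rotation":[0,0,0]},{"slide":[0,0,0],"rotation":[0,0,0]},{"slide":[0,0,0],"rotation":[0,0,0]}]' 60 | grep -E 'tcp|ft|ori'
cat > chk.py <<'E'
from h import *
import pickle
np.set_printoptions(precision=4,suppress=True)
p=r.camera_params('wrist');a=np.ascontiguousarray(r.grab_frame('wrist')[:,:,::-1]);cv2.imwrite('pics/w7.png',a)
print(p['origin'],pickle.load(open('w1.pkl','rb'))['origin'])
b=cv2.imread('pics/w1.png')
d=cv2.absdiff(cv2.medianBlur(a,3),cv2.medianBlur(b,3)).max(2);m=(d>25).astype(np.uint8);m[215:]=0
m=cv2.morphologyEx(m,cv2.MORPH_OPEN,np.ones((3,3)))
F=[('250',.4467,.128,.058,.043,.095),('100',.4525,.032,.044,.0325,.0845),('50',.4432,-.0665,.035,.026,.078),('25',.4464,-.169,.028,.021,.073)]
for n,x,y,z,rb,h in F:
    c=np.array([x,y,z]);th=np.linspace(0,2*np.pi,40);k=np.zeros(m.shape,np.uint8)
    S=np.array([[np.sin(u)*np.cos(v),np.sin(u)*np.sin(v),np.cos(u)] for u in np.linspace(0,np.pi,15) for v in th])*rb+c
    N=np.array([c+[.0145*np.cos(v),.0145*np.sin(v),q] for q in (rb*.8,h) for v in th])
    for Q in (S,N): cv2.fillPoly(k,[cv2.convexHull(proj(p,Q).round().astype(np.int32))],1)
    nb=cv2.dilate(k,np.ones((25,25)));mm=m&nb
    print(n,'inside frac',(mm&k).sum()/k[:215].sum(),'outside/pred',(mm&(1-k)).sum()/k.sum(),proj(p,c),proj(p,c+[0,0,h]))
    # Hough circle for bulb
    g=cv2.cvtColor(a,cv2.COLOR_BGR2GRAY);e=proj(p,c)[0];R0=np.linalg.norm(proj(p,c+[0,rb,0])[0]-e)
    H=cv2.HoughCircles(g,cv2.HOUGH_GRADIENT,1,4,param1=60,param2=8,minRadius=int(R0*.9),maxRadius=int(R0*1.12))
    if H is not None:
        H=H[0];H=H[np.linalg.norm(H[:,:2]-e,axis=1)<15];print('  bulb',R0,H[:3])
    M=proj(p,c+[0,0,h])[0];R1=np.linalg.norm(proj(p,c+[0,.0155,h])[0]-M)
    H=cv2.HoughCircles(g,cv2.HOUGH_GRADIENT,1,4,param1=60,param2=6,minRadius=int(R1*.9),maxRadius=int(R1*1.15))
    if H is not None:
        H=H[0];H=H[np.linalg.norm(H[:,:2]-M,axis=1)<15];print('  mouth',R1,H[:3])
E
python3 chk.py
```

```text
tcp_pos: [0.4505, -0.1622, 0.2714]
orientation: [0.146, -0.005, 0.989, 0.006]
ft_force: [0.2, -0.3, -0.4]
tcp_pos: [0.496, -0.0596, 0.2837]
orientation: [0.036, -0.003, 0.999, -0.005]
ft_force: [-0.4, -0.5, 0.1]
tcp_pos: [0.4955, 0.0025, 0.2838]
orientation: [0.037, -0.003, 0.999, -0.006]
ft_force: [0.3, 0.0, -0.3]
[0.4159 0.0037 0.4481] [ 0.4329 -0.0022  0.4561]
250 inside frac 0.9891630761195979 outside/pred 0.26348087217652433 [[459.6102 144.6289]] [[500.3661 155.8395]]
  bulb 45.3000067965077 [[464.5 147.5  49.4]
 [448.5 141.5  41.6]
 [459.5 141.5  48.3]]
  mouth 21.296587733650814 [[497.5 154.5  20.1]
 [491.5 155.5  22.3]
 [501.5 158.5  22.3]]
100 inside frac 0.9997265518184304 outside/pred 0.5966639321848509 [[356.3829 148.5022]] [[363.7003 158.5793]]
  bulb 33.31046950193569 [[356.5 149.5  33.1]
 [357.5 145.5  36.4]
 [352.5 147.5  36.4]]
  mouth 19.94322194102615 [[363.5 156.5  20.3]
 [363.5 163.5  18.1]
 [355.5 164.5  21.4]]
50 inside frac 0.9972910216718266 outside/pred 0.7790247678018576 [[256.7659 137.5813]] [[240.7317 144.0586]]
  bulb 26.12933549986701 [[255.5 137.5  25.1]
 [254.5 144.5  28.4]
 [257.5 131.5  28.4]]
  mouth 19.06427113436944 [[240.5 144.5  18.2]
 [246.5 141.5  20.4]
 [242.5 148.5  20.4]]
25 inside frac 0.9679080824088748 outside/pred 0.751188589540412 [[158.0463 140.2976]] [[124.0668 146.7667]]
  bulb 20.30560453696939 [[156.5 141.5  20.3]
 [145.5 147.5  21.4]
 [162.5 135.5  21.4]]
  mouth 17.867035819958968 [[128.5 147.5  19.4]
 [124.5 151.5  19.4]
 [131.5 143.5  19.4]]
```

```bash
python3 -c "
from bench import r;print(r.sense()['time'],r.job_done())"
```

```text
the job is handed in; nothing more can be done
34.1 None
```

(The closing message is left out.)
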